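Clamp a tube in a welding fixture with its U-bolt

TASK

Set the loose steel tube up for welding: first slide it along its two V-blocks until its end butts against the end stop, without ramming it. Then take the U-bolt that fits the tube off the rest bar, pass it over the tube so that both legs go down through the two holes of the bracket under the tube (feel for the holes: the bracket is bolted a little off the middle, differently each time), and push it fully home until its bend sits on the tube, with the tube still butted. Push with no more than 40 N at any time, let go of it, and leave the other U-bolts, the nuts, the tools and the other parts where they are.

Things in the scene. Friction and masses are not known exactly. Their poses are not given: they have to be found in the camera images.
- fixture: Dark steel base plate, 15 mm thick, fixed to the table, carrying two V-blocks, an end stop, a U-bolt bracket and, at x = 118, y = -115 mm, an open toggle clamp with red grip (to 200 mm high). Origin on the table, below the middle between the V-blocks; z up; the tube's line runs along its y at x = 0. Plate: x -82 to 152, y -160 to 130 mm. V-blocks: y = +-75 mm, 30 mm long, 76 mm wide, 95 mm high.
- tube_line (a point): Point of the fixture on the axis of the tube's resting line, midway between the V-blocks, 98 mm above the table.
- bracket_mark (a point): Fixed point of the fixture, 60 mm above its origin, at the height of the bracket's top face (19 mm under the tube). The bracket is a steel bridge, 110 mm along x, 70 along y, bolted tight through slots: its centre lies anywhere within 15 mm of this mark along the fixture's y, different each time, not in these readings: feel or look for it. In x it is exact.
- bracket_under (a point): Fixed point 10 mm below the mark, on the underside of the bracket's top; free space below, down to 15 mm. Two vertical 12.5 mm holes (1 mm chamfer) at x = +25.25 and -25.25 mm, at the bracket's middle in y. A spring ball in each hole's outer wall, 6 mm down, stops the tips until pushed past with about 5 to 15 N, then drags on the legs with up to that.
- stop_face (a point): Point on the hardened button of the end stop where the tube's end butts: on the tube line, at the fixture's y = -105 mm, 98 mm above the table. The face looks to the fixture's +y. The stop plate is 56 mm wide and 127 mm high.
- tube: Plain round steel tube, 38 mm outside diameter, 200 mm long, about 0.28 to 0.45 kg, lying in the two V-blocks, 10 to 35 mm short of the end stop. Origin at its middle on its axis; its y axis is the tube's axis (it may roll about it), -y towards the stop. Butted, its origin is at the fixture's y = -5 mm. Sliding it takes about 2 to 6 N.
- tube_stop_end (a point): Centre of the tube's end face next to the stop (tube y = -100 mm).
- tube_free_end (a point): Centre of the tube's other end face (tube y = +100 mm), which overhangs its V-block freely; pushing on it along the fixture's -y slides the tube to the stop.
- ubolt: The U-bolt that fits: 10 mm round steel bar, 40.5 mm clear between the legs, 60.5 mm over them, 0.13 kg, astride the rest bar. Origin: centre of the half-round bend, level with the straight legs' upper ends; z up, legs along -z at x = +-25.25 mm; y is along the rest bar. Can be gripped over both legs near the origin, closing along x; it may rock on the bar and in the hand.
- ubolt_crown (a point): Innermost point of the bend, at its middle, on the U-bolt's z axis 20.25 mm above its origin: fully home it touches the top of the tube, 117 mm above the table.
- ubolt_tips (a point): Point midway between the two leg tips, 70 mm below the U-bolt's origin; the tips are round. Tips on the bracket's top: the origin is 130 mm above the table; fully home: about 97 mm.
- rack: Green rest bar fixed to the table: a horizontal square bar 25 mm wide, 230 mm long along its y axis, top 115 mm above the table, on two feet at its ends (y = +-108 mm). Origin on the table below the bar's middle. Three U-bolts hang astride it at y = about -65, 0 and +65 mm, in any order.
- ubolt_wide: A larger U-bolt (54.5 mm between the legs, same 10 mm bar, legs 78 mm), not wanted. Same axes and origin at the centre of its bend.
- ubolt_narrow: A smaller U-bolt (29 mm between the legs, 8 mm bar, legs 55 mm), not wanted. Same axes and origin at the centre of its bend.
- nut_a: Loose M10 hex nut, 17 mm across, 8 mm thick, lying on the base plate. Origin under its centre.
- nut_b: Another such nut on the base plate.
- wrench: Open-ended wrench, 190 mm, lying on the table. Leave alone.
- hammer: Hammer, 280 mm, lying on the table. Leave alone.
- pressing: Pressed sheet-steel hat bracket, 50 x 108 x 30 mm, on the table. Leave alone.
- square_bar: Steel square bar 25 x 25 x 160 mm on the table. Leave alone.
Not all that is in view belongs to the job. What is shaped like the ubolt but red is not meant.

How it is judged:
By the outcome, as a careful person would: the job done as asked, in the order asked, and still so for the second after the job is handed in, with the robot touching nothing.
It also fails if it takes over 67 s, if anything falls off the work surface, if the arm or the gripper's body presses on something with over 40 N, if the wrist force passes 120 N, or if a joint passes its speed limit or range.

ROBOT

A 6-joint arm with a two-finger parallel gripper is mounted at the origin on the work surface. World frame = base frame: x ahead of the robot, y to its left, z up, the work surface at z = 0. Lengths are in m, angles in rad, forces in N, time in s.
With the tool pointing down it reaches from about 0.275 to 0.975 m from the base axis. Payload 8.4 kg.
Tool frame: the origin (TCP) lies at the very end of the fingers, on their centre line; the grasp point (between the pads) lies 19 mm behind it; z points along the fingers, y is the line along which they close (so a half turn about z gives the same grasp; the last joint's range is limited). The gripper opens to 92 mm and grips with 3 to 60 N. Pads are 20 mm wide; open, the fingers measure 128 mm over their backs; the gripper's body (75 mm by 189 mm) begins 69 mm behind the grasp point.
Start: joints at [-1.147, 0.353, 1.633, -0, 1.155, -0.002], TCP at [0.258, -0.569, 0.215] pointing down, gripper open.
Joint ranges: [-2.63, 2.63], [-0.92, 2.1], [0.06, 2.66], [-1.3, 4.44], [0, 2.69], [-3.02, 3.02]. Speed limits (rad/s): [2.22, 2.22, 2.79, 3.14, 3.14, 3.14].

INTERFACE

Orientations are given as a unit quaternion [x, y, z, w].
In Python, from bench import robot gives the robot as it stands. Calls block until the motion is done:
- robot.movep(position, orientation): joint-space move of the TCP to a pose.
- robot.movel(position, orientation=None, velocity=0.15, threshold=None): straight line of the TCP; orientation=None keeps the orientation; velocity is the mean speed in m/s. With threshold (N) it stops when the force on the tool has changed by that much, and returns True; else False.
- robot.set_joints(angles): joint-space move.
- robot.move_gripper(opening, strength=None): opening from 0.0 (shut) to 1.0 (fully open); strength is the grip in N (None keeps the last); returns when the fingers have stopped.
- robot.sleep(seconds).
- robot.solve_ik(position, orientation): joint angles nearest the present ones, or None.
- robot.observe(): the state.
- robot.get_image(name): name is "side" or "top"; returns the picture (384x512x3 uint8, red, green, blue); there is no depth.
- robot.camera_model(name): a dict with "fovy" (degrees; the focal length in pixels is half the picture's height over the tangent of half this angle, whatever the lens; pixels are square), "cx", "cy" (the principal point, pixels), "k1" (the pictures are not rectified: a ray, as slopes to the right and down, at radius r is drawn at 1 + k1 r^2 times it, then the intrinsics apply), "T" (4x4, takes a point from camera to world coordinates). Camera axes: x right, y down, z forward; pixel columns grow to the right and rows downward; lengths in m; the calibration is good to about 2 mm. A picture is of the moment at which its call begins. camera_model takes no time and is no camera call.
A pose or a line that the arm cannot do raises robot.Unreachable and nothing moves.
- robot.finish_job(): hands the job in; it is judged then, once.
The state is a dict: "time_s": time; "q": joint angles; "joint_vel": joint speeds; "tau": joint torques, N m; "ee_pos": TCP position; "orientation": TCP orientation; "contact_force": force on the tool from outside, world axes, zero at the start; "moment": the same for the moment, N m; "grip_width": opening from 0.0 (shut) to 1.0 (fully open); "grasp_force": force on a finger pad.
Only numpy, scipy, OpenCV 4.12 (cv2) and the standard library are available. Lean on these libraries where they do the work, as an engineer would, in place of code of your own. Each camera call takes 0.05 s, during which the arm holds its last target. There are 200 camera calls.

## Working session

There is one attempt and no reset: what is moved stays moved. The work goes in short steps, each a Python script; the robot and the scene stay as the last script left them, time stands still between calls to the robot, and variables do not carry over. Pictures are saved under pics/ and viewed, at most 10 in all, crops included, and the job is handed in when it is done.

```bash
mkdir -p pics; ls
python3 - <<'E'
from bench import robot
import cv2
for n in("side","top"):
    cv2.imwrite(f"pics/{n}0.png",cv2.cvtColor(robot.get_image(n),cv2.COLOR_RGB2BGR).repeat(1,0))
    m=robot.camera_model(n);print(m["fovy"],m["cx"],m["cy"],m["k1"]);print(m["T"])
E
```

```text
pics
47.31578338341594 251.80350983179426 196.66510719776375 -0.059251963130455276
[[-0.99827936 -0.04789457  0.0338295   0.51209649]
 [-0.05857995  0.78909888 -0.61146656  0.67160791]
 [ 0.0025911  -0.61239617 -0.79054678  0.84696647]
 [ 0.          0.          0.          1.        ]]
47.558284146743674 257.2428680625525 197.46944762614052 -0.020204754414825624
[[-2.75068304e-02 -9.91373404e-01  1.28148932e-01  4.24470282e-01]
 [-9.99611395e-01  2.78592996e-02  9.58474389e-04  7.54109735e-02]
 [-4.52034550e-03 -1.28072768e-01 -9.91754472e-01  1.12502671e+00]
 [ 0.00000000e+00  0.00000000e+00  0.00000000e+00  1.00000000e+00]]
```

View pics/top0.png

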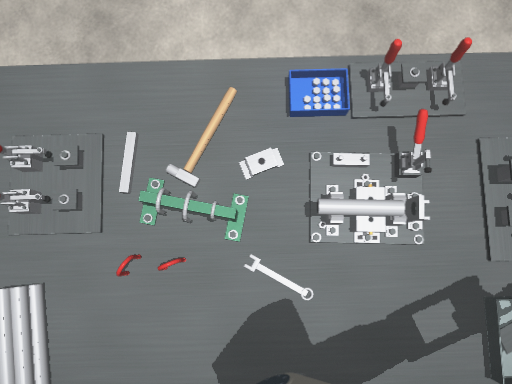

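View pics/side0.png

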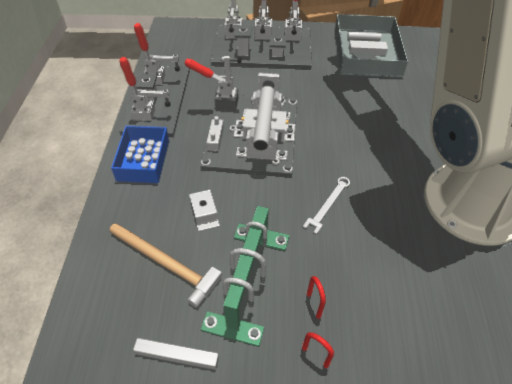

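Top view: the rack runs from (140,200) to (245,210), with three U-bolts at about (158,203), (187,206) and (213,211). The tube runs (320,207)–(405,208), with the stop at (422,207). I'll enlarge these to tell the U-bolts apart.

Run:
```python
import cv2,numpy as np
t=cv2.imread("pics/top0.png");s=cv2.imread("pics/side0.png")
f=lambda im,x,y,w,h,k:cv2.resize(im[y:y+h,x:x+w],None,fx=k,fy=k,interpolation=cv2.INTER_CUBIC)
a=f(t,130,170,130,75,6);cv2.imwrite("pics/c1.png",a)
cv2.imwrite("pics/c2.png",f(t,300,145,135,105,5.7))
cv2.imwrite("pics/c3.png",f(s,195,200,100,150,4))
```

```text
(no output)
```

View pics/c1.png

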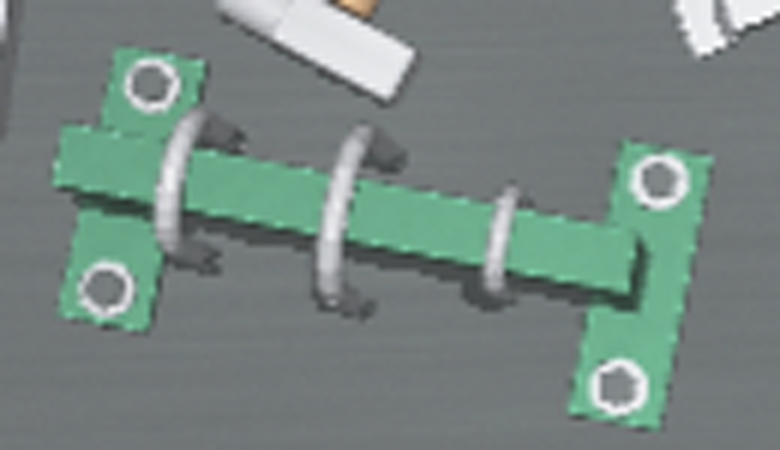

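View pics/c2.png

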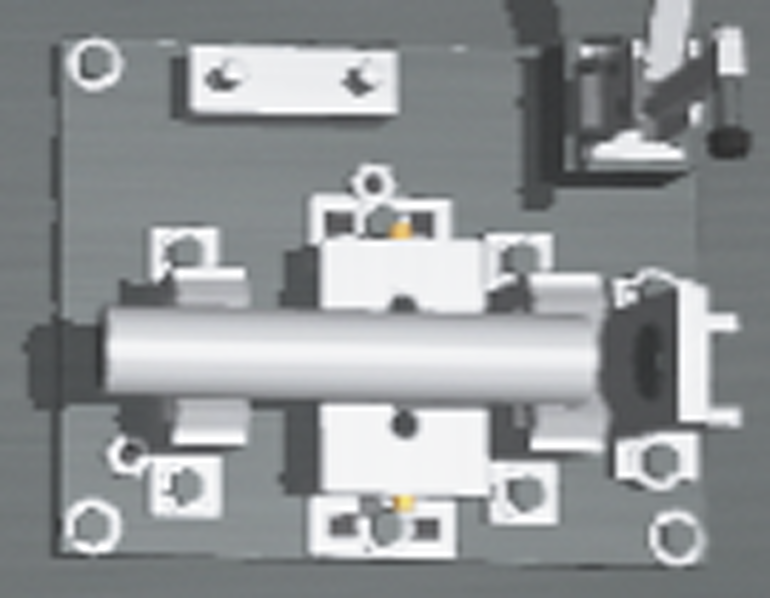

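View pics/c3.png

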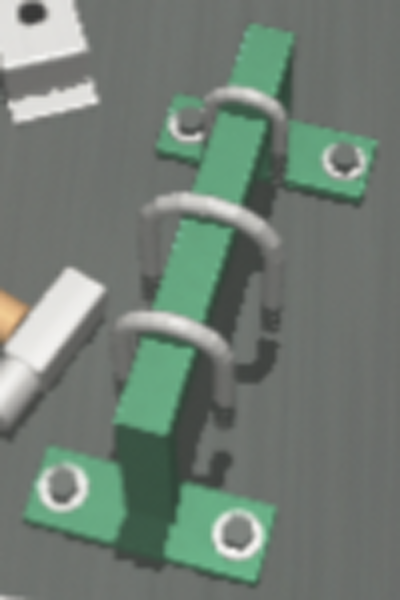

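The U-bolts in the top crop are at image (160,200), (187,206) and (213,210), spanning about 24, 30 and 17.5 px. That makes them the fitting one (60.5 mm), the wide one (74.5) and the narrow one (45), so I want the leftmost. The two red ones at (128,264) and (171,264) are decoys. The bracket's holes show at crop (403,303) and (404,425). Next I compute positions.

```bash
cat > h.py <<'E'
import numpy as np, cv2
from bench import robot
def ray(n,u,v):
    m=robot.camera_model(n);f=192/np.tan(np.radians(m["fovy"]/2));k=m["k1"]
    K=np.array([[f,0,m["cx"]],[0,f,m["cy"]],[0,0,1.]])
    p=cv2.undistortPoints(np.array([[[u,v]]],float),K,np.array([k,0,0,0.]))[0,0]
    T=np.array(m["T"]);return T[:3,3],T[:3,:3]@np.array([p[0],p[1],1])
def at(n,u,v,z):
    o,d=ray(n,u,v);return o+d*(z-o[2])/d[2]
c1=lambda x,y:(130+(x+.5)/6-.5,170+(y+.5)/6-.5)
c2=lambda x,y:(300+(x+.5)/5.7-.5,145+(y+.5)/5.7-.5)
c3=lambda x,y:(195+(x+.5)/4-.5,200+(y+.5)/4-.5)
def down(phi): # tool z down, tool y (closing) along world angle phi
    from scipy.spatial.transform import Rotation as R
    y=np.array([np.cos(phi),np.sin(phi),0]);z=np.array([0,0,-1.]);x=np.cross(y,z)
    return R.from_matrix(np.c_[x,y,z]).as_quat()
E
python3 - <<'E'
from h import *
np.set_printoptions(precision=4,suppress=True)
P=lambda l,p:print(l,p)
for l,p,z in [("free end",(105,350),.098),("stop end",(600,354),.098),("hole+",(403,303),.06),("hole-",(404,425),.06),
 ("scr TL",(95,64),.018),("TR?bot R",(677,538),.018),("BL",(93,528),.018),("plate BR",(705,562),.015),("plate BL",(60,555),.015),("plate TL",(62,45),.015),
 ("stop top face",(681,352),.127),("vb+ TL",(173,268),.095),("vb+ BL",(173,444),.095),("vb+ TR",(247,268),.095),("vb- TL",(530,275),.095),("vb- BL",(530,450),.095),("vb-TR",(601,275),.095),("br TL",(320,240),.06),("br BL",(320,493),.06),("br TR",(490,240),.06)]:
    P(l,at("top",*c2(*p),z))
for l,p,z in [("U crown c1",(173,182),.12),("U top end",(193,118),.095),("U bot end",(168,252),.095),("bar L top",(62,127),.115),("bar L bot",(55,185),.115),("bar R top",(637,237),.115),("bar R bot",(632,292),.115)]:
    P(l,at("top",*c1(*p),z))
for l,p,z in [("side U crown",(175,320),.125),("side bar near L",(115,422),.115),("side bar near R",(170,433),.115),("side bar far L",(250,25),.115),("far R",(293,35),.115)]:
    P(l,at("side",*c3(*p),z))
print(robot.observe()["orientation"],robot.observe()["time_s"],robot.observe()["contact_force"])
E
```

```text
free end [ 0.5328 -0.067   0.098 ]
stop end [ 0.5253 -0.273   0.098 ]
hole+ [ 0.5536 -0.2021  0.06  ]
hole- [ 0.5008 -0.1993  0.06  ]
scr TL [ 0.6721 -0.0795  0.018 ]
TR?bot R [ 0.4501 -0.3287  0.018 ]
BL [ 0.4619 -0.0692  0.018 ]
plate BR [ 0.4391 -0.3415  0.015 ]
plate BL [ 0.4505 -0.0544  0.015 ]
plate TL [ 0.682  -0.0653  0.015 ]
stop top face [ 0.5223 -0.2961  0.127 ]
vb+ TL [ 0.5668 -0.0974  0.095 ]
vb+ BL [ 0.4931 -0.0939  0.095 ]
vb+ TR [ 0.5659 -0.1284  0.095 ]
vb- TL [ 0.5596 -0.2469  0.095 ]
vb- BL [ 0.4864 -0.242   0.095 ]
vb-TR [ 0.5588 -0.2768  0.095 ]
br TL [ 0.5821 -0.1677  0.06  ]
br BL [ 0.4727 -0.1615  0.06  ]
br TR [ 0.58   -0.2415  0.06  ]
U crown c1 [0.5551 0.3066 0.12  ]
U top end [0.5838 0.3044 0.095 ]
U bot end [0.5304 0.3143 0.095 ]
bar L top [0.5786 0.3513 0.115 ]
bar L bot [0.5558 0.3539 0.115 ]
bar R top [0.5291 0.1272 0.115 ]
bar R bot [0.5078 0.1296 0.115 ]
side U crown [0.5562 0.3054 0.125 ]
side bar near L [0.5796 0.3521 0.115 ]
side bar near R [0.5548 0.3558 0.115 ]
side bar far L [0.531 0.129 0.115]
far R [0.5084 0.134  0.115 ]
[ 0.9774  0.2113 -0.0001 -0.0006] 0.1 [ 0.8097 -0.6724  0.3061]
```

```bash
cat >> h.py <<'E'
YAW=-0.042; O=np.array([0.5262,-0.186])
def fx(x,y,z,O=O):
    c,s=np.cos(YAW),np.sin(YAW);return [O[0]+c*x-s*y,O[1]+s*x+c*y,z]
def inv(p,O=O):
    c,s=np.cos(YAW),np.sin(YAW);d=np.array(p[:2])-O
    return np.round([1e3*(c*d[0]+s*d[1]),1e3*(-s*d[0]+c*d[1]),1e3*p[2]],1)
def st(l=""):
    o=robot.observe();print(l,"t%.1f"%o["time_s"],inv(o["ee_pos"]),"F",np.round(o["contact_force"],1),"g%.3f %.1f"%(o["grip_width"],o["grasp_force"]),flush=True)
E
python3 - <<'E'
from h import *
q=down(YAW)
robot.move_gripper(0.0)
robot.movep(fx(0,150,.26),q);st()
robot.movel(fx(0,150,.085),velocity=.2);st("low")
print(robot.movel(fx(0,75,.085),velocity=.025,threshold=9));st("butt")
robot.movel(fx(0,112,.085),velocity=.1);st("back")
E
```

```text
Traceback (most recent call last):
bench.Unreachable: the arm cannot take that pose within its joint ranges
```

Run:
```python
from h import *
print(inv(robot.observe()["ee_pos"]))
for p in [fx(0,150,.26),fx(0,150,.2),fx(0,150,.085),[.56,.307,.2],fx(0,-15,.2)]:
  for ph in (YAW,YAW+np.pi,YAW+np.pi/2,YAW-np.pi/2):
    r=robot.solve_ik(p,down(ph));print(np.round(p,3),round(ph,2),None if r is None else np.round(r,2))
```

```text
[-251.7 -394.1  214.6]
[  6.824 149.682   0.26 ] -0.04 None
[  6.824 149.682   0.26 ] 3.1 None
[  6.824 149.682   0.26 ] 1.53 None
[  6.824 149.682   0.26 ] -1.61 None
[  6.824 149.682   0.2  ] -0.04 None
[  6.824 149.682   0.2  ] 3.1 None
[  6.824 149.682   0.2  ] 1.53 None
[  6.824 149.682   0.2  ] -1.61 None
[6.82400e+00 1.49682e+02 8.50000e-02] -0.04 None
[6.82400e+00 1.49682e+02 8.50000e-02] 3.1 None
[6.82400e+00 1.49682e+02 8.50000e-02] 1.53 None
[6.82400e+00 1.49682e+02 8.50000e-02] -1.61 None
[0.56  0.307 0.2  ] -0.04 [ 0.5   0.39  1.62 -0.    1.14  0.54]
[0.56  0.307 0.2  ] 3.1 [ 0.5   0.39  1.62 -0.    1.14 -2.6 ]
[0.56  0.307 0.2  ] 1.53 [ 0.5   0.39  1.62 -0.    1.14 -1.03]
[0.56  0.307 0.2  ] -1.61 [ 0.5   0.39  1.62 -0.    1.14  2.11]
[ -0.104 -15.173   0.2  ] -0.04 None
[ -0.104 -15.173   0.2  ] 3.1 None
[ -0.104 -15.173   0.2  ] 1.53 None
[ -0.104 -15.173   0.2  ] -1.61 None
```

My mm/m mix-up: `fx` takes millimetres for x and y. Fixing it and moving on.

```bash
sed -i 's/c,s=np.cos(YAW),np.sin(YAW);return/x,y=x\/1e3,y\/1e3;c,s=np.cos(YAW),np.sin(YAW);return/' h.py
python3 - <<'E'
from h import *
q=down(YAW)
robot.move_gripper(0.0)
robot.movep(fx(0,150,.26),q);st()
robot.movel(fx(0,150,.085),velocity=.2);st("low")
print(robot.movel(fx(0,75,.085),velocity=.025,threshold=9));st("butt")
robot.movel(fx(0,112,.085),velocity=.1);st("back")
E
```

```text
t3.8 [  0.  149.2 259.9] F [-0.3  1.  -0.7] g0.003 0.0
low t4.8 [  0.8 149.8  85.8] F [0.3 0.4 0.5] g0.004 0.0
True
butt t6.7 [ -0.2 103.4  84.9] F [-0.2  3.2  2.7] g0.004 1.9
back t6.9 [-1.000e-01  1.122e+02  8.490e+01] F [ 0.1 -0.8  0. ] g0.004 0.0
```

Run:
```python
from h import *
print(robot.movel(fx(0,90,.085),velocity=.015,threshold=10));st("butt2")
robot.movel(fx(0,125,.085),velocity=.15)
robot.movel(fx(-75,125,.085),velocity=.2)
robot.movel(fx(-75,75,.080),velocity=.2)
print(robot.movel(fx(-25,75,.080),velocity=.03,threshold=4));st("x-")
robot.movel(fx(-70,75,.080),velocity=.2)
robot.movel(fx(-70,75,.16),velocity=.25)
robot.movel(fx(75,75,.16),velocity=.25)
robot.movel(fx(75,75,.080),velocity=.25)
print(robot.movel(fx(25,75,.080),velocity=.03,threshold=4));st("x+")
robot.movel(fx(75,75,.080),velocity=.2)
robot.movel(fx(75,75,.20),velocity=.3);st("up")
cv2.imwrite("pics/t1.png",cv2.cvtColor(cv2.resize(robot.get_image("top")[140:260,290:440],None,fx=5,fy=5,interpolation=cv2.INTER_CUBIC),cv2.COLOR_RGB2BGR))
```

```text
True
butt2 t7.7 [-1.000e-01  1.035e+02  8.480e+01] F [0.5 3.2 1.2] g0.005 1.4
True
x- t9.8 [-49.9  75.1  79.6] F [0.5 0.  0.7] g0.002 0.0
True
x+ t12.6 [52.5 75.  80. ] F [ 1.8 -0.3  1.3] g0.001 1.3
up t13.4 [ 74.3  75.  200.4] F [-0.2 -0.4 -1.4] g0.002 0.0
```

```bash
sed -i 's/^YAW=.*/YAW=-0.042; O=np.array([0.5274,-0.1873])/' h.py
python3 - <<'E'
from h import *
q=down(-0.205);p=np.array([.5565,.307])
robot.movep([*p,.24],q)
robot.move_gripper(1.0)
print(robot.movel([*p,.070],velocity=.2,threshold=8));st("at")
robot.move_gripper(0.5,50);st("grip")
robot.movel([*p,.130],velocity=.1)
robot.movel([*p,.230],velocity=.25);st("up")
im=[cv2.cvtColor(robot.get_image(n),cv2.COLOR_RGB2BGR) for n in("side","top")]
a=cv2.resize(im[0][150:350,170:330],None,fx=3,fy=3,interpolation=cv2.INTER_CUBIC)
cv2.imwrite("pics/g1.png",a)
E
```

```text
False
at t17.4 [  9.1 495.6  71.1] F [ 0.2 -0.8 -0.1] g0.999 0.0
grip t18.0 [  8.6 495.2  70.3] F [-0.3 -0.5  1.6] g0.650 49.9
up t19.3 [  7.7 494.7 228.7] F [-0.1 -0.7 -1.5] g0.648 49.9
```

View pics/g1.png

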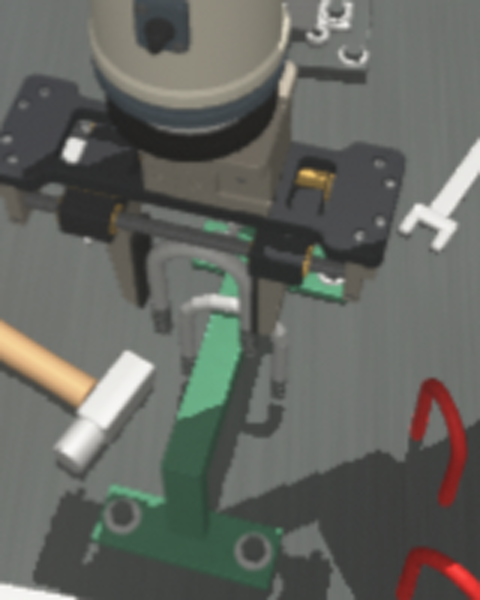

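View pics/t1.png

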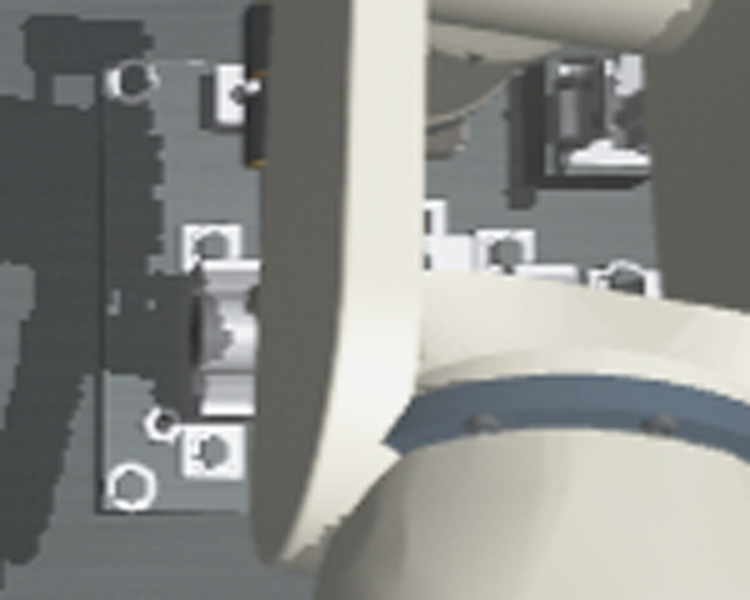

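The correct U-bolt is held: 60 mm wide over the legs, leg tips at crop (161,327) and (262,342), crown at about (200,252). The other two are still on the bar. From these pixels I'll estimate its offset and tilt in the hand.

Run:
```python
from h import *
o=np.array(robot.observe()["ee_pos"]);print(o)
c=lambda x,y:(170+(x+.5)/3-.5,150+(y+.5)/3-.5)
ax=np.array([np.cos(-.205),np.sin(-.205)]);ay=np.array([-ax[1],ax[0]])
for l,p,z in [("tipL",(161,327),o[2]+.025-.067),("tipR",(262,342),o[2]+.025-.067),("crown",(200,252),o[2]+.025+.025)]:
    w=at("side",*c(*p),z);d=w[:2]-o[:2];print(l,w,"inhand x,y mm",1e3*d@ax,1e3*d@ay)
```

```text
[0.55519088 0.30626264 0.22735618]
tipL [0.58145406 0.29773353 0.18535618] inhand x,y mm 27.44950469278871 -3.0042038296581746
tipR [0.5230531  0.30397559 0.18535618] inhand x,y mm -30.999278495816444 -8.781364751676296
crown [0.5560763  0.30460422 0.27735618] inhand x,y mm 1.204477250011755 -1.4434526801214094
```

```bash
cat >> h.py <<'E'
def probe(x,y,zto=.075,thr=5,v=.02):
    robot.movel(fx(x,y,ZS),velocity=.08)
    r=robot.movel(fx(x,y,zto),velocity=v,threshold=thr);st(f"probe {x},{y} {r}")
    return robot.observe()["ee_pos"][2]
ZS=.111
E
python3 - <<'E'
from h import *
q=down(YAW)
robot.movep(fx(0,-11,.25),q);st("above")
print(robot.movel(fx(0,-11,.165),velocity=.2,threshold=6))
r=robot.movel(fx(0,-11,.112),velocity=.06,threshold=5);st(f"beside {r}")
if not r:
    for y in (-11,-9,-13,-7,-15):
        z=probe(0,y)
        if z<.102: break
E
```

```text
above t21.3 [  0.3 -10.3 249.9] F [-0.8  0.3 -1.2] g0.650 49.9
False
beside False t22.9 [  0.3 -11.1 112.3] F [-0.2  0.4 -1.5] g0.644 49.9
probe 0,-11 True t24.2 [  0.6 -11.6  91.2] F [ 3.1 -1.2 -3.6] g0.644 49.9
```

Run:
```python
from h import *
im=cv2.cvtColor(robot.get_image("side"),cv2.COLOR_RGB2BGR)
cv2.imwrite("pics/i1.png",cv2.resize(im[40:190,190:330],None,fx=4,fy=4,interpolation=cv2.INTER_CUBIC))
```

```text
(no output)
```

View pics/i1.png

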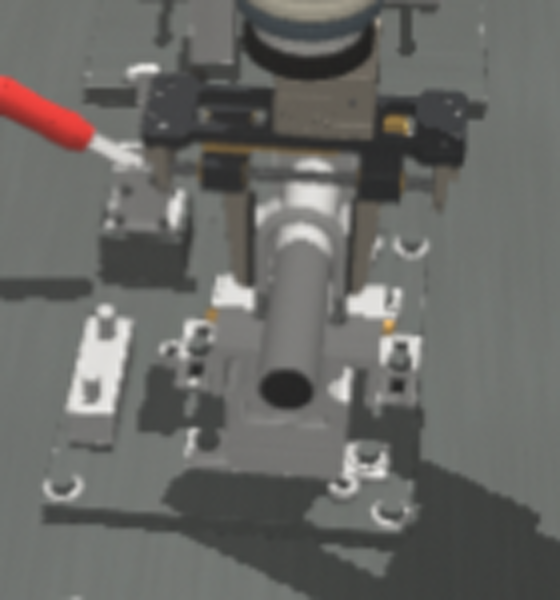

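The U-bolt is upright astride the tube, with the bend at crop (300,215) and both legs going down beside the tube. A side nudge will show whether the holes have caught the tips.

Run:
```python
from h import *
z=robot.observe()["ee_pos"][2]
for dy in (5,-5):
    r=robot.movel(fx(0.3,-11.6+dy,z),velocity=.02,threshold=4);st(f"wig {dy} {r}")
robot.movel(fx(0.3,-11.6,z),velocity=.03);st("mid")
```

```text
wig 5 True t24.4 [  0.6 -11.   91.2] F [-0.8 -3.6  1.5] g0.648 49.9
wig -5 True t24.6 [  0.6 -11.9  91. ] F [1.  0.8 2.6] g0.647 49.9
mid t24.9 [  0.5 -11.6  91.2] F [ 1.6 -1.  -0.7] g0.645 49.9
```

Run:
```python
from h import *
r=robot.movel(fx(0.5,-11.6,.068),velocity=.015,threshold=20);st(f"push {r}")
```

```text
push False t26.6 [  0.4 -11.7  68.5] F [-0.3 -0.6  6.6] g0.648 49.9
```

Run:
```python
from h import *
r=robot.movel(fx(0.5,-11.6,.0635),velocity=.01,threshold=18);st(f"push {r}")
cv2.imwrite("pics/i2.png",cv2.resize(cv2.cvtColor(robot.get_image("side"),cv2.COLOR_RGB2BGR)[60:160,210:310],None,fx=6,fy=6,interpolation=cv2.INTER_CUBIC))
```

```text
push True t26.9 [  0.4 -11.8  68.1] F [-1.7 -0.   7.1] g0.647 49.9
```

View pics/i2.png

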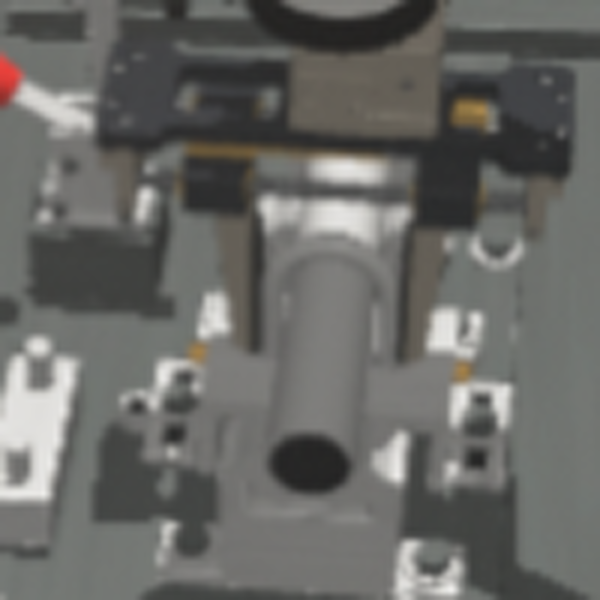

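The bend now sits on the tube: no gap at crop (325,245), and the force rose sharply at TCP 68 mm. Next I let go, press the crown lightly to confirm it is home, and check the tube's butting.

Run:
```python
from h import *
robot.movel(fx(0.4,-11.8,.0695),velocity=.02);
robot.move_gripper(0.9);st("open")
robot.movel(fx(0.4,-11.8,.17),velocity=.15)
robot.move_gripper(0.0)
r=robot.movel(fx(0,-13.5,.145),velocity=.1,threshold=8);st(f"near {r}")
r=robot.movel(fx(0,-13.5,.115),velocity=.015,threshold=18);st(f"crown {r}")
robot.movel(fx(0,-13.5,.20),velocity=.25)
robot.movel(fx(0,140,.20),velocity=.25)
robot.movel(fx(0,125,.085),velocity=.25)
r=robot.movel(fx(0,92,.085),velocity=.02,threshold=10);st(f"butt {r}")
robot.movel(fx(0,135,.085),velocity=.15)
robot.movel(fx(0,140,.22),velocity=.25)
robot.movel(fx(0,260,.25),velocity=.25);st("clear")
I=[cv2.cvtColor(robot.get_image("side"),cv2.COLOR_RGB2BGR),cv2.cvtColor(robot.get_image("top"),cv2.COLOR_RGB2BGR)]
f=lambda i,x,y,w,h:cv2.resize(i[y:y+h,x:x+w],(400,400*h//w),interpolation=cv2.INTER_CUBIC)
cv2.imwrite("pics/f.png",np.hstack([f(I[0],200,60,110,120),f(I[1],305,145,130,142)][:2]) if 400*120//110==400*142//130 else np.hstack([f(I[0],200,60,110,120),cv2.resize(f(I[1],305,145,130,142),(400,400*120//110))]))
```

```text
open t27.7 [  0.3 -11.8  69.4] F [0.  0.4 0.3] g0.903 0.0
near False t30.1 [ -0.4 -13.4 144.6] F [ 0.1 -0.9  0.5] g0.008 0.0
crown True t31.4 [  0.8 -13.7 127.4] F [-2.   0.4  7.2] g0.004 3.9
butt True t34.2 [-1.000e-01  1.047e+02  8.480e+01] F [0.1 3.3 2.5] g0.005 1.6
clear t35.9 [ -0.8 259.4 248.5] F [-0.1  0.5 -0.8] g0.003 0.0
```

View pics/f.png

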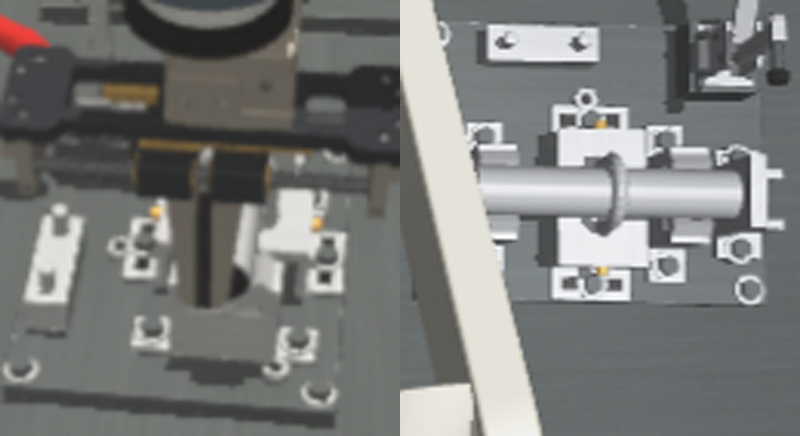

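The crown's top is at 127.4 mm, where 127.25 means home. The tube's end is at the same butted position as before, and the top view shows it against the stop at (745,190) with the U-bolt at (615,195).

```bash
python3 -c "
from bench import robot
print(robot.finish_job())"
```

```text
the job is handed in; nothing more can be done
None
```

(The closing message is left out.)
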